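Roll the bangle mandrel into its V-shaped rest

ROBOT

A 7-joint arm with a two-finger parallel gripper is mounted at the origin on the work surface. World frame = base frame: x ahead of the robot, y to its left, z up, the work surface at z = 0. Lengths are in m, angles in rad, forces in N, time in s.
With the tool pointing down it reaches from about 0.425 to 0.875 m from the base axis. Payload 4.7 kg.
Tool frame: the origin (TCP) lies at the centre of the arm's flange, where the gripper is bolted on; the fingertips stand 182 mm ahead of it and the grasp point (between the pads) lies ahead of it (ctrl.hold_point_z is the z of the grasp point in the tool frame, in m); z points along the fingers, y is the direction in which the jaws open and shut (so a half turn about z gives the same grasp; the last joint's range is limited). The gripper opens to 87 mm and grips with 3 to 60 N. Pads are 19 mm wide; open, the fingers measure 117 mm over their backs; the gripper's body (75 mm by 190 mm) begins 51 mm behind the grasp point.
Start: joints at [-1.327, 0.321, -0.07, 1.45, 0.023, 1.371, -0.057], TCP at [0.148, 0.633, 0.405] pointing down, gripper open.
Joint ranges: [-2.86, 2.86], [-0.3, 2.09], [-1.38, 1.24], [0.06, 2.45], [-1.56, 4.7], [0.09, 2.05], [-2.69, 2.69]. Speed limits (rad/s): [2.57, 2.57, 3.14, 3.14, 3.14, 3.14, 3.14].

INTERFACE

Orientations are given as a rotation vector (axis times angle).
In Python, from bench import get_state, imaging, workorder, ctrl gives the robot as it stands.
- The arm moves only by the tool step_arm, never from a script. Its argument "increments" is a list of rows, each an object of numbers: "claw": the opening, from 0 (shut) to 1 (fully open); "tx", "ty", "tz": the shift along the tool's x, y, z in m; "spin": the turn about the tool's z in degrees. A call has 1 to 8 rows; each row is the pose to reach, as a shift and turn from the pose commanded when the call began, along the tool's axes at that moment; what a row does not reach only later rows make up. A row lasts 1/12 s, in which the tool goes at most 41.7 mm and 7.16 degrees, less where a joint would pass 70% of its speed; a pose out of reach is approached as far as the arm can. A call with a gripper value outside its range is refused whole. The fingers move at their own pace and stop on an object; "force" is the grip in N (left out, the last holds). Time passes only in rows, so rows that repeat a pose let the fingers close. It gives the time, the measured TCP pose, the force and the opening at its end, in the units of the state.
- get_state(): the state, without advancing time (a new reading comes with each control period).
- imaging.get_image(name): name is "side" or "top"; returns the picture (384x512x3 uint8, blue, green, red); there is no depth.
- imaging.camera_params(name): a dict with "intrinsics" (3x3 intrinsics, pixels), "camera_from_world" (4x4, takes a point from world to camera coordinates). Camera axes: x right, y down, z forward; pixel columns grow to the right and rows downward; lengths in m; the calibration is good to about 2 mm. A picture is of the moment at which its call begins. camera_params takes no time and is no camera call.
- workorder.close_job(): hands the job in, once; it reports no verdict.
The state is a dict: "time": time; "joint_positions": joint angles; "qd": joint speeds; "joint_torque": joint torques, N m; "position": TCP position; "tool_rot": TCP orientation; "ft_force": force on the tool from outside, world axes, zero at the start; "torque": the same for the moment, N m; "grip_width": opening from 0.0 (shut) to 1.0 (fully open).
Only numpy, scipy, OpenCV 4.12 (cv2) and the standard library are available. Lean on these libraries where they do the work, as an engineer would, in place of code of your own. Each camera call takes 0.05 s, during which the arm holds its last target. There are 200 camera calls.

TASK

Without gripping or lifting it, push the round steel bangle mandrel gently from its side so that it rolls along the table, up the ramp of the wooden rest and down into the V groove. Leave it lying still in the bottom of the groove along its whole length, with neither end sticking out past the side of the rest, and leave the other things on the table where they are.

Things in the scene. Friction and masses are not known exactly. Their poses are not given: they have to be found in the camera images.
- mandrel: Bangle mandrel: slippery polished steel tube with blue discs in its ends, 40 mm in diameter, 150 mm long, 0.28 to 0.56 kg, lying on the table. It rolls easily, square to its axis, and hardly turns when pushed off-centre; the ramp squares it up. Origin at its middle, on its axis (20 mm above the table while it lies there). Its own y axis runs along the bar; its x and z axes turn as it rolls.
- rest: Wooden V-rest fixed to the table, 230 mm wide along own y, sides open. Origin on the table under the bottom of the V; own +x is the way the mandrel must roll. The back side of the V rises at 45 degrees from its bottom (2 mm above the table) to 35 mm high at own x = +33 mm, and slopes to the table at +67 mm. Seated, the mandrel's axis is over x = 0, 30 mm above the table.
- rest_crest (a point): Middle of the crest between ramp and groove, 18 mm above the table, at own x = -16 mm of the rest. From here the front side of the V falls at 45 degrees to the bottom at x = 0.
- rest_foot (a point): Middle of the foot of the ramp, on the table, at own x = -101 mm of the rest; the ramp rises evenly from here to the crest. The mandrel starts on the table 110 to 170 mm before this, roughly but not exactly parallel to the groove.
- resin: Bystander: amber bottle with black cap, 46 mm in diameter, 115 mm high; origin under its centre.
- gemjar: Bystander: clear jar with brass lid, 56 mm in diameter, 55 mm high; origin under its centre.
- cup: Bystander: orange mixing cup, 60 mm in diameter, 60 mm high; origin under its centre.
- powerbank: Bystander: grey-blue power bank, 70 x 105 x 13 mm (own x, y, z); origin under its centre.
- mould: Bystander: white casting mould, 130 x 170 x 10 mm (own x, y, z); origin under its centre.
- smallmould: Bystander: small white mould, 85 x 75 x 20 mm (own x, y, z); origin under its centre.
- tweezers: Bystander: dark steel tweezers, 140 x 9 x 6 mm, long along own x; origin under the centre.
There are look-alikes about, which are no part of the job. Leave any yellow look-alike of the mandrel alone.

How it is judged:
On the way, in this order (a step that is already met when the one before it is completed fails the run):
1. the mandrel has rolled at least a fifth of a turn on the table before the ramp (angle between mandrel's own z axis and vertical above 1.2 rad and x of mandrel in the frame of rest below -0.1 m), for 0.04 s.
2. the mandrel lies in the groove (x of mandrel in the frame of rest between -0.005 and 0.005 m and y of mandrel in the frame of rest between -0.04 and 0.04 m and z of mandrel in the frame of rest below 0.034 m and angle between the y axis of mandrel and the y axis of rest, either way round below 0.06 rad), for 0.2 s.
At the end, for the whole second after the job is handed in: The mandrel lies at rest in the bottom of the V: its axis within 5 mm of over the groove's bottom and at most 34 mm high, parallel to the groove within 0.06 rad, its middle within 40 mm of the rest's middle along the groove (so no end sticks out). Every bystander is within 15 mm of where it started (all of step 2 and linear speed of mandrel below 0.02 m/s and angular speed of mandrel below 0.5 rad/s and distance of each of resin, gemjar, cup, powerbank, mould, smallmould, tweezers from where it was at the start of the episode below 0.015 m); the robot touches nothing.
It fails at once if the mandrel is lifted off the table (x of mandrel in the frame of rest below -0.115 m and height (world z) of mandrel above 0.03 m).
It fails at once if the mandrel is lifted above the rest (height (world z) of mandrel above 0.05 m).
It fails at once if the mandrel is stood up or tipped (angle between mandrel's own y axis and vertical below 1.2 rad).
It fails at once if the mandrel is pushed or gripped with more than 20 N (contact force between the fingers and mandrel above 20 N).
It fails at once if a bystander is disturbed (distance of any of resin, gemjar, cup, powerbank, mould, smallmould, tweezers from where it was at the start of the episode above 0.02 m).
It also fails if it takes over 51 s, if anything falls off the work surface, if the arm or the gripper's body presses on something with over 40 N, if the wrist force passes 120 N, or if a joint passes its speed limit or range.

## Working session

There is one attempt and no reset: what is moved stays moved. The work goes in short steps, Python scripts to look and compute and a tool call to move; the robot and the scene stay as the last step left them, time stands still between calls to the robot, and variables do not carry over. Pictures are saved under pics/ and viewed, on a budget of 10 in all, crops included, one or two more only if the job needs it, and the job is handed in when it is done.

Besides the shell and the picture viewer there is one more tool, called by a JSON object that holds its "method" and its "body", one argument or row to a line. step_arm: Moves the arm, as the interface text tells. Its arguments: {"type":"object","properties":{"increments":{"type":"array"},"force":{"type":"number"}},"required":["increments"]}

```bash
mkdir -p pics; ls
cat > h.py <<'E'
import numpy as np, cv2
from bench import get_state, imaging, workorder, ctrl
def cam(n):
    p=imaging.camera_params(n); return np.array(p["intrinsics"]),np.array(p["camera_from_world"])
def ray(n,uv,z):
    K,T=cam(n);R,t=T[:3,:3],T[:3,3]; c=-R.T@t
    uv=np.atleast_2d(uv).astype(float); d=(R.T@np.linalg.inv(K)@np.c_[uv,np.ones(len(uv))].T).T
    return c+d*((z-c[2])/d[:,2])[:,None]
def proj(n,P):
    K,T=cam(n);P=np.atleast_2d(P);q=(K@(T[:3,:3]@P.T+T[:3,3:])).T
    return q[:,:2]/q[:,2:]
E
python3 - <<'E'
from h import *
for n in("top","side"):
    im=imaging.get_image(n);cv2.imwrite(f"pics/{n}0.png",im)
    K,T=cam(n);print(n,K.round(1).tolist(),(-T[:3,:3].T@T[:3,3]).round(3))
s=get_state();print({k:np.round(v,3).tolist() for k,v in s.items()},ctrl.hold_point_z)
E
```

```text
pics
top [[377.6, 0.0, 258.6], [0.0, 377.6, 201.0], [0.0, 0.0, 1.0]] [ 0.453 -0.031  1.333]
side [[475.9, 0.0, 251.9], [0.0, 475.9, 187.8], [0.0, 0.0, 1.0]] [ 0.146 -0.9    1.06 ]
{'time': 0.1, 'joint_positions': [-1.327, 0.322, -0.07, 1.452, 0.023, 1.371, -0.057], 'qd': [0.001, -0.001, -0.001, -0.002, -0.001, -0.001, -0.0], 'joint_torque': [0.0, -49.256, -0.406, -31.34, -0.064, 0.039, 0.0], 'position': [0.148, 0.633, 0.404], 'tool_rot': [-0.36, -3.121, 0.003], 'ft_force': [0.07, -0.265, -0.05], 'torque': [-0.092, 0.059, -0.004], 'grip_width': 0.999} 0.1635
```

View pics/top0.png

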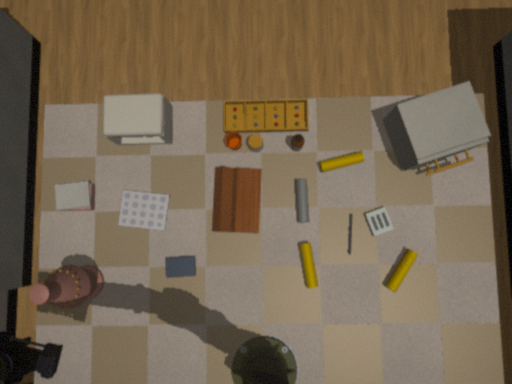

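View pics/side0.png

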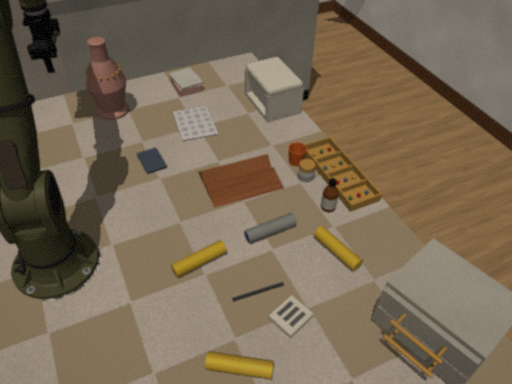

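The top view shows the grey mandrel at about (302,200) and the rest at (213–260, 167–233) with its ramp on the right. The yellow look-alikes are at (341,161), (308,264) and (402,270). The side view agrees. Next I measure.

Run:
```python
from h import *
from scipy.spatial.transform import Rotation as R
s=get_state();p=s["position"];Rm=R.from_rotvec(s["tool_rot"]).as_matrix();print(Rm.round(3).tolist())
for n in("top","side"):print(n,"tcp",proj(n,p),"tip",proj(n,p+Rm[:,2]*.182), "base",proj(n,[0,0,0]))
im=cv2.imread("pics/top0.png");hsv=cv2.cvtColor(im,cv2.COLOR_BGR2HSV)
def big(m,x0,x1,y0,y1):
    q=np.zeros_like(m);q[y0:y1,x0:x1]=m[y0:y1,x0:x1]
    c=max(cv2.findContours(q,0,2)[0],key=cv2.contourArea);return c
print("mandrel px",hsv[200,302],"bg",hsv[200,285],hsv[200,320],"wood",hsv[200,225],hsv[200,250])
H,S,V=cv2.split(hsv)
w=big((((H<14)&(S>110))*255).astype('uint8'),200,275,155,245)
print("rest",cv2.minAreaRect(w)); box=cv2.boxPoints(cv2.minAreaRect(w));print(ray("top",box,0.0).round(3).tolist())
print("mandrel row V",V[200,285:320].tolist())
g=im[165:240,285:322]
m=big((((V<125)&(S<60))*255).astype('uint8'),288,316,168,234)
r=cv2.minAreaRect(m);print("mand",r);print(ray("top",cv2.boxPoints(r),0.03).round(3).tolist(),ray("top",r[0],.02).round(3))
for nm,uv in dict(cup=(234,142),jar=(255,142),resin=(297,142),y1=(341,161),y2=(308,264),tw=(350,233),sm=(378,221),vase=(80,285)).items():print(nm,ray("top",uv,0.03).round(3)[0,:2])
v=np.vstack([cv2.resize(im[150:290,190:370],None,fx=4,fy=4,interpolation=2)]);cv2.imwrite("pics/crop1.png",v)
```

```text
[[-0.974, 0.228, -0.0], [0.228, 0.974, -0.002], [-0.0, -0.002, -1.0]]
top tcp [[ -0.70126649 365.27448498]] tip [[ 44.1284296  343.89474472]] base [[263.62656608 369.01603933]]
side tcp [[35.39711882 10.08477122]] tip [[52.52213134 63.62999537]] base [[ 55.85019674 262.59978889]]
mandrel px [ 21  16 112] bg [ 17  69 141] [ 16  38 147] wood [ 14 184 101] [ 12 177 111]
rest ((236.56317138671875, 199.2574462890625), (46.14377975463867, 65.05155944824219), 2.9108378887176514)
[[0.473, 0.176, 0.0], [0.706, 0.163, 0.0], [0.694, -0.002, 0.0], [0.462, 0.013, 0.0]]
mandrel row V [141, 141, 140, 140, 139, 142, 142, 141, 141, 129, 100, 72, 73, 81, 87, 97, 108, 112, 114, 109, 100, 96, 105, 132, 140, 139, 144, 144, 143, 146, 141, 145, 146, 144, 149]
mand ((301.1317443847656, 200.173828125), (44.16139221191406, 13.429903030395508), 86.53176879882812)
[[0.649, -0.113, 0.03], [0.651, -0.159, 0.03], [0.498, -0.165, 0.03], [0.496, -0.119, 0.03]] [[ 0.574 -0.14   0.02 ]]
cup [0.783 0.092]
jar [0.781 0.018]
resin [ 0.778 -0.13 ]
y1 [ 0.707 -0.281]
y2 [ 0.354 -0.157]
tw [ 0.457 -0.303]
sm [ 0.497 -0.399]
vase [0.292 0.629]
```

View pics/crop1.png

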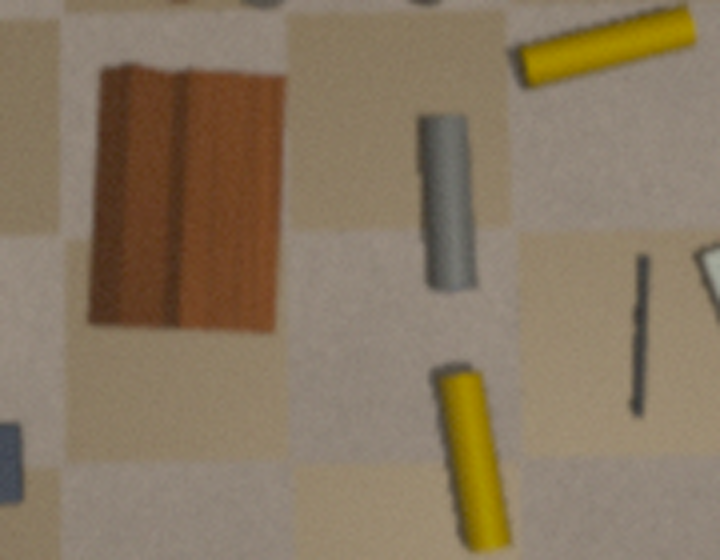

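The crop shows the rest with its ramp foot at px (261,169)–(259,232), and the mandrel tilted about 0.1 rad relative to it. The vase stands close to the start pose, so I locate it before planning the approach.

Run:
```python
from h import *
print("vase base side",ray("side",[[112,114]],0.0), "top", ray("top",[[88,282]],0))
def los(n,uv):
    a=ray(n,uv,0)[0];b=ray(n,uv,.5)[0];return a,(b-a)/np.linalg.norm(b-a)
a,d=los("side",(97,42));b,e=los("top",(38,293))
t=np.linalg.lstsq(np.c_[d,-e],b-a,rcond=None)[0];print("vase top",a+d*t[0],b+e*t[1])
```

```text
vase base side [[0.29212845 0.59471845 0.        ]] top [[0.2984046  0.61536796 0.        ]]
vase top [0.3024377  0.6263521  0.26900749] [0.30050887 0.62685278 0.26959314]
```

{"method": "step_arm", "body": {
  "increments": [
    {"tz": -0.04},
    {"tz": -0.08},
    {"tz": -0.09},
    {"tx": -0.04,"ty": -0.016,"tz": -0.09,"spin": 4},
    {"tx": -0.08,"ty": -0.032,"tz": -0.09,"spin": 8},
    {"tx": -0.12,"ty": -0.05,"tz": -0.09,"spin": 12},
    {"tx": -0.155,"ty": -0.065,"tz": -0.09,"spin": 16},
    {"tx": -0.19,"ty": -0.08,"tz": -0.09,"spin": 20}
  ]
}}

```text
invalid input at $.increments[0]: expected keys claw, tx, ty, tz, spin
```

{"method": "step_arm", "body": {
  "increments": [
    {"claw": 1,"tx": 0,"ty": 0,"tz": -0.04,"spin": 0},
    {"claw": 1,"tx": 0,"ty": 0,"tz": -0.08,"spin": 0},
    {"claw": 1,"tx": 0,"ty": 0,"tz": -0.09,"spin": 0},
    {"claw": 1,"tx": -0.04,"ty": -0.016,"tz": -0.09,"spin": 4},
    {"claw": 1,"tx": -0.08,"ty": -0.032,"tz": -0.09,"spin": 8},
    {"claw": 1,"tx": -0.12,"ty": -0.05,"tz": -0.09,"spin": 12},
    {"claw": 1,"tx": -0.155,"ty": -0.065,"tz": -0.09,"spin": 16},
    {"claw": 1,"tx": -0.19,"ty": -0.08,"tz": -0.09,"spin": 20}
  ]
}}

```text
time: 0.77
position: [0.3165, 0.51, 0.4946]
tool_rot: [0.902, 3.009, -0.0]
ft_force: [0.5, 0.4, 0.2]
grip_width: 1.0
```

{"method": "step_arm", "body": {
  "increments": [
    {"claw": 1,"tx": -0.036,"ty": -0.017,"tz": 0,"spin": 5},
    {"claw": 1,"tx": -0.072,"ty": -0.034,"tz": 0,"spin": 10},
    {"claw": 1,"tx": -0.108,"ty": -0.051,"tz": 0,"spin": 15},
    {"claw": 1,"tx": -0.144,"ty": -0.068,"tz": 0,"spin": 20},
    {"claw": 1,"tx": -0.18,"ty": -0.085,"tz": 0,"spin": 25},
    {"claw": 1,"tx": -0.216,"ty": -0.102,"tz": 0,"spin": 30},
    {"claw": 1,"tx": -0.252,"ty": -0.119,"tz": 0,"spin": 35},
    {"claw": 1,"tx": -0.288,"ty": -0.139,"tz": 0,"spin": 40}
  ]
}}

```text
time: 1.43
position: [0.4805, 0.2363, 0.4946]
tool_rot: [-1.877, -2.519, -0.001]
ft_force: [0.9, 1.8, -0.0]
grip_width: 1.002
```

{"method": "step_arm", "body": {
  "increments": [
    {"claw": 1,"tx": -0.039,"ty": -0.003,"tz": 0,"spin": 2},
    {"claw": 1,"tx": -0.078,"ty": -0.006,"tz": 0,"spin": 4},
    {"claw": 1,"tx": -0.117,"ty": -0.009,"tz": 0,"spin": 6},
    {"claw": 1,"tx": -0.156,"ty": -0.012,"tz": 0,"spin": 8},
    {"claw": 1,"tx": -0.195,"ty": -0.015,"tz": 0,"spin": 10},
    {"claw": 1,"tx": -0.234,"ty": -0.018,"tz": 0,"spin": 12},
    {"claw": 1,"tx": -0.273,"ty": -0.021,"tz": 0,"spin": 14.4},
    {"claw": 1,"tx": -0.312,"ty": -0.024,"tz": 0,"spin": 14.4}
  ]
}}

```text
time: 2.1
position: [0.5471, -0.0697, 0.4948]
tool_rot: [2.175, 2.267, 0.001]
ft_force: [0.8, 0.6, -0.2]
grip_width: 1.004
```

```bash
cat > st.py <<'E'
from h import *
from scipy.spatial.transform import Rotation as R
import sys
def st(tgt=None):
    s=get_state();Rm=R.from_rotvec(s["tool_rot"]).as_matrix();p=np.array(s["position"])
    print(round(s["time"],2),p.round(4),"tool y deg",np.degrees(np.arctan2(Rm[1,1],Rm[0,1])).round(2),"F",np.round(s["ft_force"],1),"q",np.round(s["joint_positions"],2))
    if tgt is not None: print("shift",(Rm.T@(np.array(tgt)-p)).round(4))
if __name__=="__main__": st([float(a) for a in sys.argv[1:4]])
E
python3 st.py 0.576 -0.196 0.28
```

```text
2.1 [ 0.5471 -0.0697  0.4948] tool y deg 2.35 F [ 0.8  0.6 -0.2] q [-0.53  0.08  0.65  1.57 -0.05  1.5   0.17]
shift [-0.1275  0.0235  0.2147]
```

{"method": "step_arm", "body": {
  "increments": [
    {"claw": 1,"tx": -0.039,"ty": 0.006,"tz": 0,"spin": 0},
    {"claw": 1,"tx": -0.078,"ty": 0.012,"tz": 0,"spin": 0},
    {"claw": 1,"tx": -0.116,"ty": 0.02,"tz": 0.005,"spin": 0},
    {"claw": 1,"tx": -0.128,"ty": 0.022,"tz": 0.04,"spin": 0},
    {"claw": 1,"tx": -0.128,"ty": 0.022,"tz": 0.08,"spin": 0},
    {"claw": 1,"tx": -0.128,"ty": 0.022,"tz": 0.12,"spin": 0},
    {"claw": 1,"tx": -0.128,"ty": 0.022,"tz": 0.16,"spin": 0},
    {"claw": 1,"tx": -0.128,"ty": 0.022,"tz": 0.2,"spin": 0}
  ]
}}

```text
time: 2.77
position: [0.5743, -0.1947, 0.2928]
tool_rot: [2.174, 2.268, 0.001]
ft_force: [0.6, 1.1, 0.1]
grip_width: 1.003
```

```bash
python3 st.py 0.576 -0.196 0.196; python3 -c "
from h import *
a=imaging.get_image('top');b=imaging.get_image('side')
cv2.imwrite('pics/s2.png',np.hstack([cv2.resize(a[120:280,200:380],None,fx=2.2,fy=2.2),cv2.resize(b[130:290,160:340],None,fx=2.2,fy=2.2)]))"
```

```text
2.77 [ 0.5743 -0.1947  0.2928] tool y deg 2.41 F [0.6 1.1 0.1] q [-0.3   0.36  0.71  1.72 -0.26  1.15  0.53]
shift [-0.0014  0.0016  0.0968]
```

View pics/s2.png

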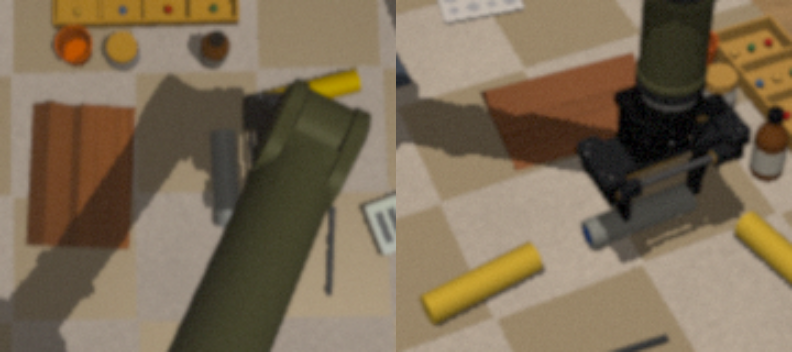

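The fingers are right of and above the mandrel (crop left 222,175), clear of it, and the yellow bar is not in the way. Next I lower the fingers.

{"method": "step_arm", "body": {
  "increments": [
    {"claw": 1,"tx": 0,"ty": 0,"tz": 0.03,"spin": 0},
    {"claw": 1,"tx": 0,"ty": 0,"tz": 0.055,"spin": 0},
    {"claw": 1,"tx": 0,"ty": 0,"tz": 0.075,"spin": 0},
    {"claw": 1,"tx": 0,"ty": 0,"tz": 0.09,"spin": 0},
    {"claw": 1,"tx": 0.002,"ty": 0,"tz": 0.096,"spin": 0},
    {"claw": 1,"tx": 0.004,"ty": 0,"tz": 0.096,"spin": 0},
    {"claw": 1,"tx": 0.006,"ty": 0,"tz": 0.096,"spin": 0},
    {"claw": 1,"tx": 0.008,"ty": 0,"tz": 0.096,"spin": 0}
  ]
}}

```text
time: 3.53
position: [0.5754, -0.1867, 0.2008]
tool_rot: [2.172, 2.267, 0.003]
ft_force: [-0.3, -0.2, 0.9]
grip_width: 0.996
```

{"method": "step_arm", "body": {
  "increments": [
    {"claw": 1,"tx": 0.002,"ty": 0,"tz": 0,"spin": 0},
    {"claw": 1,"tx": 0.004,"ty": 0,"tz": 0,"spin": 0},
    {"claw": 1,"tx": 0.006,"ty": 0,"tz": 0,"spin": 0},
    {"claw": 1,"tx": 0.008,"ty": 0,"tz": 0,"spin": 0},
    {"claw": 1,"tx": 0.01,"ty": 0,"tz": 0,"spin": 0},
    {"claw": 1,"tx": 0.012,"ty": 0,"tz": 0,"spin": 0},
    {"claw": 1,"tx": 0.014,"ty": 0,"tz": 0,"spin": 0},
    {"claw": 1,"tx": 0.016,"ty": 0,"tz": 0,"spin": 0}
  ]
}}

```text
time: 4.2
position: [0.5737, -0.1707, 0.1988]
tool_rot: [2.174, 2.268, -0.0]
ft_force: [0.8, -0.5, -0.1]
grip_width: 0.997
```

{"method": "step_arm", "body": {
  "increments": [
    {"claw": 1,"tx": 0.002,"ty": 0,"tz": 0,"spin": 0},
    {"claw": 1,"tx": 0.004,"ty": 0,"tz": 0,"spin": 0},
    {"claw": 1,"tx": 0.006,"ty": 0,"tz": 0,"spin": 0},
    {"claw": 1,"tx": 0.008,"ty": 0,"tz": 0,"spin": 0},
    {"claw": 1,"tx": 0.01,"ty": 0,"tz": 0,"spin": 0},
    {"claw": 1,"tx": 0.012,"ty": 0,"tz": 0,"spin": 0},
    {"claw": 1,"tx": 0.014,"ty": 0,"tz": 0,"spin": 0},
    {"claw": 1,"tx": 0.016,"ty": 0,"tz": 0,"spin": 0}
  ]
}}

```text
time: 4.87
position: [0.573, -0.1545, 0.1988]
tool_rot: [2.174, 2.268, 0.0]
ft_force: [-0.0, -0.4, -0.6]
grip_width: 1.003
```

```bash
python3 st.py 0.576 -0.0 0.196; python3 -c "
from h import *
a=imaging.get_image('top');b=imaging.get_image('side')
cv2.imwrite('pics/s3.png',np.hstack([cv2.resize(a[120:280,200:380],None,fx=2.2,fy=2.2),cv2.resize(b[130:290,160:340],None,fx=2.2,fy=2.2)]))"
```

```text
4.87 [ 0.573  -0.1545  0.1988] tool y deg 2.43 F [-0.  -0.4 -0.6] q [-0.32  0.45  0.66  1.83 -0.33  0.97  0.52]
shift [0.1543 0.0095 0.0028]
```

View pics/s3.png

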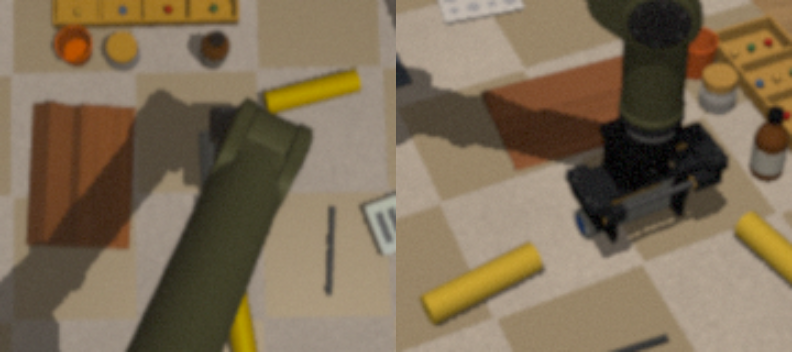

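The mandrel has started to roll (left edge in the crop moved from 212 to about 203). I keep pushing, slightly lower, and turn slowly towards the rest's heading.

{"method": "step_arm", "body": {
  "increments": [
    {"claw": 1,"tx": 0.003,"ty": 0,"tz": 0.001,"spin": 0.3},
    {"claw": 1,"tx": 0.006,"ty": 0,"tz": 0.002,"spin": 0.6},
    {"claw": 1,"tx": 0.009,"ty": 0,"tz": 0.003,"spin": 0.9},
    {"claw": 1,"tx": 0.012,"ty": 0,"tz": 0.004,"spin": 1.2},
    {"claw": 1,"tx": 0.015,"ty": 0,"tz": 0.004,"spin": 1.5},
    {"claw": 1,"tx": 0.018,"ty": 0,"tz": 0.004,"spin": 1.8},
    {"claw": 1,"tx": 0.021,"ty": 0,"tz": 0.004,"spin": 2.1},
    {"claw": 1,"tx": 0.024,"ty": 0,"tz": 0.004,"spin": 2.4}
  ]
}}

```text
time: 5.63
position: [0.572, -0.1304, 0.1948]
tool_rot: [2.221, 2.222, 0.0]
ft_force: [1.8, -0.2, -0.9]
grip_width: 1.001
```

{"method": "step_arm", "body": {
  "increments": [
    {"claw": 1,"tx": 0.003,"ty": 0,"tz": 0,"spin": 0.3},
    {"claw": 1,"tx": 0.006,"ty": 0,"tz": 0,"spin": 0.6},
    {"claw": 1,"tx": 0.009,"ty": 0,"tz": 0,"spin": 0.9},
    {"claw": 1,"tx": 0.012,"ty": 0,"tz": 0,"spin": 1.2},
    {"claw": 1,"tx": 0.015,"ty": 0,"tz": 0,"spin": 1.5},
    {"claw": 1,"tx": 0.018,"ty": 0,"tz": 0,"spin": 1.8},
    {"claw": 1,"tx": 0.021,"ty": 0,"tz": 0,"spin": 2.1},
    {"claw": 1,"tx": 0.024,"ty": 0,"tz": 0,"spin": 2.4}
  ]
}}

```text
time: 6.3
position: [0.572, -0.1064, 0.1948]
tool_rot: [-2.267, -2.174, -0.0]
ft_force: [0.1, 0.7, 0.5]
grip_width: 1.0
```

{"method": "step_arm", "body": {
  "increments": [
    {"claw": 1,"tx": 0.003,"ty": 0,"tz": 0,"spin": 0.3},
    {"claw": 1,"tx": 0.006,"ty": 0,"tz": 0,"spin": 0.6},
    {"claw": 1,"tx": 0.009,"ty": 0,"tz": 0,"spin": 0.9},
    {"claw": 1,"tx": 0.012,"ty": 0,"tz": 0,"spin": 1.2},
    {"claw": 1,"tx": 0.015,"ty": 0,"tz": 0,"spin": 1.3},
    {"claw": 1,"tx": 0.018,"ty": 0,"tz": 0,"spin": 1.3},
    {"claw": 1,"tx": 0.021,"ty": 0,"tz": 0,"spin": 1.3},
    {"claw": 1,"tx": 0.024,"ty": 0,"tz": 0,"spin": 1.3}
  ]
}}

```text
time: 6.97
position: [0.573, -0.0825, 0.1948]
tool_rot: [-2.291, -2.149, -0.0]
ft_force: [-0.3, -0.1, 1.0]
grip_width: 1.002
```

```bash
python3 st.py 0.576 -0.0 0.196; python3 -c "
from h import *
a=imaging.get_image('top');b=imaging.get_image('side')
cv2.imwrite('pics/s4.png',np.hstack([cv2.resize(a[120:280,200:380],None,fx=2.2,fy=2.2),cv2.resize(b[130:290,160:340],None,fx=2.2,fy=2.2)]))"
```

```text
6.97 [ 0.573  -0.0825  0.1948] tool y deg -3.66 F [-0.3 -0.1  1. ] q [-0.46  0.43  0.67  1.87 -0.32  0.96  0.29]
shift [ 0.0825 -0.0023 -0.0012]
```

View pics/s4.png

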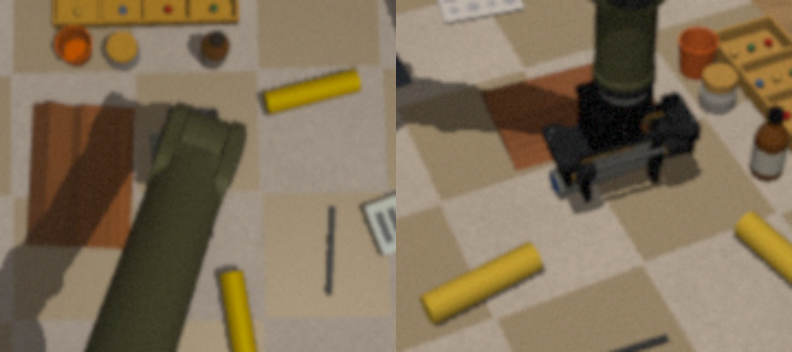

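```bash
python3 -c "
from h import *
im=imaging.get_image('side');h=cv2.cvtColor(im,cv2.COLOR_BGR2HSV)[190:235,215:255]
m=((h[...,0]>95)&(h[...,0]<130)&(h[...,1]>90)).astype('uint8')
n,l,s,c=cv2.connectedComponentsWithStats(m);i=1+s[1:,4].argmax();print(s[i],c[i])
p=ray('side',c[i]+[215,190],.02)[0];print('end',p)
o=np.array([.5845,.106]);ex=np.array([.0645,.998]);ey=np.array([-.998,.0645])
d=p[:2]-o;print('rest frame',d@ex,d@ey)"
```

```text
[16 21  3  5  7] [16.85714286 23.14285714]
end [ 0.49470755 -0.04730606  0.02      ]
rest frame -0.15879106084249364 0.07972462682084064
```

{"method": "step_arm", "body": {
  "increments": [
    {"claw": 1,"tx": 0.003,"ty": 0,"tz": 0,"spin": 0},
    {"claw": 1,"tx": 0.006,"ty": 0,"tz": 0,"spin": 0},
    {"claw": 1,"tx": 0.009,"ty": 0,"tz": 0,"spin": 0},
    {"claw": 1,"tx": 0.012,"ty": 0,"tz": 0,"spin": 0},
    {"claw": 1,"tx": 0.015,"ty": 0,"tz": 0,"spin": 0},
    {"claw": 1,"tx": 0.018,"ty": 0,"tz": 0,"spin": 0},
    {"claw": 1,"tx": 0.021,"ty": 0,"tz": 0,"spin": 0},
    {"claw": 1,"tx": 0.024,"ty": 0,"tz": 0,"spin": 0}
  ]
}}

```text
time: 7.78
position: [0.5746, -0.0584, 0.1948]
tool_rot: [2.291, 2.149, 0.0]
ft_force: [1.0, -0.4, 0.8]
grip_width: 0.998
```

{"method": "step_arm", "body": {
  "increments": [
    {"claw": 1,"tx": 0.003,"ty": 0,"tz": 0,"spin": 0},
    {"claw": 1,"tx": 0.006,"ty": 0,"tz": 0,"spin": 0},
    {"claw": 1,"tx": 0.009,"ty": 0,"tz": 0,"spin": 0},
    {"claw": 1,"tx": 0.012,"ty": 0,"tz": 0,"spin": 0},
    {"claw": 1,"tx": 0.014,"ty": 0,"tz": 0,"spin": 0},
    {"claw": 1,"tx": 0.016,"ty": 0,"tz": 0,"spin": 0},
    {"claw": 1,"tx": 0.018,"ty": 0,"tz": 0,"spin": 0},
    {"claw": 1,"tx": 0.02,"ty": 0,"tz": 0,"spin": 0}
  ]
}}

```text
time: 8.45
position: [0.5758, -0.0388, 0.1948]
tool_rot: [2.291, 2.149, -0.0]
ft_force: [0.3, -0.1, 0.1]
grip_width: 0.995
```

{"method": "step_arm", "body": {
  "increments": [
    {"claw": 1,"tx": 0.002,"ty": 0,"tz": 0,"spin": 0},
    {"claw": 1,"tx": 0.004,"ty": 0,"tz": 0,"spin": 0},
    {"claw": 1,"tx": 0.006,"ty": 0,"tz": 0,"spin": 0},
    {"claw": 1,"tx": 0.008,"ty": 0,"tz": 0,"spin": 0},
    {"claw": 1,"tx": 0.01,"ty": 0,"tz": 0,"spin": 0},
    {"claw": 1,"tx": 0.012,"ty": 0,"tz": 0,"spin": 0},
    {"claw": 1,"tx": 0.014,"ty": 0,"tz": 0,"spin": 0},
    {"claw": 1,"tx": 0.016,"ty": 0,"tz": -0.001,"spin": 0}
  ]
}}

```text
time: 9.12
position: [0.5768, -0.0238, 0.1959]
tool_rot: [2.291, 2.148, -0.002]
ft_force: [0.2, -5.1, 2.5]
grip_width: 1.005
```

{"method": "step_arm", "body": {
  "increments": [
    {"claw": 1,"tx": 0.002,"ty": 0,"tz": -0.0005,"spin": 0},
    {"claw": 1,"tx": 0.004,"ty": 0,"tz": -0.001,"spin": 0},
    {"claw": 1,"tx": 0.006,"ty": 0,"tz": -0.0015,"spin": 0},
    {"claw": 1,"tx": 0.008,"ty": 0,"tz": -0.002,"spin": 0},
    {"claw": 1,"tx": 0.01,"ty": 0,"tz": -0.0025,"spin": 0},
    {"claw": 1,"tx": 0.012,"ty": 0,"tz": -0.003,"spin": 0},
    {"claw": 1,"tx": 0.014,"ty": 0,"tz": -0.0035,"spin": 0},
    {"claw": 1,"tx": 0.016,"ty": 0,"tz": -0.004,"spin": 0}
  ]
}}

```text
time: 9.78
position: [0.5778, -0.0067, 0.1998]
tool_rot: [-2.291, -2.149, -0.0]
ft_force: [0.2, -5.1, 2.3]
grip_width: 0.997
```

```bash
python3 st.py 0.5845 0.106 0.196; python3 -c "
from h import *
a=imaging.get_image('top');b=imaging.get_image('side')
cv2.imwrite('pics/s5.png',np.hstack([cv2.resize(a[120:280,190:370],None,fx=2.2,fy=2.2),cv2.resize(b[130:290,160:340],None,fx=2.2,fy=2.2)]))"
```

```text
9.78 [ 0.5778 -0.0067  0.1998] tool y deg -3.66 F [ 0.2 -5.1  2.3] q [-0.58  0.42  0.65  1.87 -0.3   0.96  0.14]
shift [ 0.1129 -0.0005  0.0038]
```

View pics/s5.png

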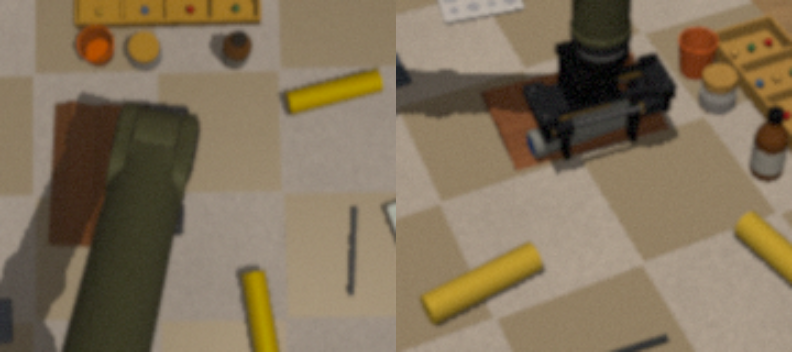

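The mandrel is now on the ramp (side crop, end at 537,142), and the push force is steady at about 5 N. I keep climbing.

{"method": "step_arm", "body": {
  "increments": [
    {"claw": 1,"tx": 0.002,"ty": 0,"tz": -0.0004,"spin": 0},
    {"claw": 1,"tx": 0.004,"ty": 0,"tz": -0.0008,"spin": 0},
    {"claw": 1,"tx": 0.006,"ty": 0,"tz": -0.0012,"spin": 0},
    {"claw": 1,"tx": 0.008,"ty": 0,"tz": -0.0016,"spin": 0},
    {"claw": 1,"tx": 0.01,"ty": 0,"tz": -0.002,"spin": 0},
    {"claw": 1,"tx": 0.012,"ty": 0,"tz": -0.0024,"spin": 0},
    {"claw": 1,"tx": 0.014,"ty": 0,"tz": -0.0028,"spin": 0},
    {"claw": 1,"tx": 0.016,"ty": 0,"tz": -0.0032,"spin": 0}
  ]
}}

```text
time: 10.55
position: [0.5786, 0.0083, 0.203]
tool_rot: [2.292, 2.148, -0.002]
ft_force: [-0.9, -6.2, 3.8]
grip_width: 1.002
```

{"method": "step_arm", "body": {
  "increments": [
    {"claw": 1,"tx": 0.002,"ty": 0,"tz": -0.0004,"spin": 0},
    {"claw": 1,"tx": 0.004,"ty": 0,"tz": -0.0008,"spin": 0},
    {"claw": 1,"tx": 0.006,"ty": 0,"tz": -0.0012,"spin": 0},
    {"claw": 1,"tx": 0.008,"ty": 0,"tz": -0.0016,"spin": 0},
    {"claw": 1,"tx": 0.01,"ty": 0,"tz": -0.002,"spin": 0},
    {"claw": 1,"tx": 0.012,"ty": 0,"tz": -0.0024,"spin": 0},
    {"claw": 1,"tx": 0.014,"ty": 0,"tz": -0.0028,"spin": 0},
    {"claw": 1,"tx": 0.016,"ty": 0,"tz": -0.0032,"spin": 0}
  ]
}}

```text
time: 11.22
position: [0.5798, 0.0245, 0.2062]
tool_rot: [2.292, 2.149, -0.001]
ft_force: [-1.7, -6.5, 2.7]
grip_width: 1.0
```

{"method": "step_arm", "body": {
  "increments": [
    {"claw": 1,"tx": 0.002,"ty": 0,"tz": -0.0004,"spin": 0},
    {"claw": 1,"tx": 0.004,"ty": 0,"tz": -0.0008,"spin": 0},
    {"claw": 1,"tx": 0.006,"ty": 0,"tz": -0.0012,"spin": 0},
    {"claw": 1,"tx": 0.008,"ty": 0,"tz": -0.0016,"spin": 0},
    {"claw": 1,"tx": 0.01,"ty": 0,"tz": -0.002,"spin": 0},
    {"claw": 1,"tx": 0.012,"ty": 0,"tz": -0.0024,"spin": 0},
    {"claw": 1,"tx": 0.014,"ty": 0,"tz": -0.0028,"spin": 0},
    {"claw": 1,"tx": 0.016,"ty": 0,"tz": -0.0032,"spin": 0}
  ]
}}

```text
time: 11.88
position: [0.5807, 0.0405, 0.2094]
tool_rot: [2.292, 2.149, -0.001]
ft_force: [-0.1, -5.9, 4.5]
grip_width: 1.0
```

{"method": "step_arm", "body": {
  "increments": [
    {"claw": 1,"tx": 0.0015,"ty": 0,"tz": -0.0003,"spin": 0},
    {"claw": 1,"tx": 0.003,"ty": 0,"tz": -0.0006,"spin": 0},
    {"claw": 1,"tx": 0.0045,"ty": 0,"tz": -0.0009,"spin": 0},
    {"claw": 1,"tx": 0.006,"ty": 0,"tz": -0.0012,"spin": 0},
    {"claw": 1,"tx": 0.0075,"ty": 0,"tz": -0.0015,"spin": 0},
    {"claw": 1,"tx": 0.009,"ty": 0,"tz": -0.0018,"spin": 0},
    {"claw": 1,"tx": 0.0105,"ty": 0,"tz": -0.0021,"spin": 0},
    {"claw": 1,"tx": 0.012,"ty": 0,"tz": -0.0024,"spin": 0}
  ]
}}

```text
time: 12.55
position: [0.5815, 0.0525, 0.2118]
tool_rot: [2.292, 2.149, -0.001]
ft_force: [-0.5, -5.3, 3.5]
grip_width: 1.0
```

```bash
python3 st.py 0.5845 0.106 0.212
```

```text
12.55 [0.5815 0.0525 0.2118] tool y deg -3.69 F [-0.5 -5.3  3.5] q [-0.67  0.41  0.64  1.84 -0.29  0.99  0.03]
shift [ 0.0536 -0.0004 -0.0003]
```

{"method": "step_arm", "body": {
  "increments": [
    {"claw": 1,"tx": 0.001,"ty": 0,"tz": -0.0002,"spin": 0},
    {"claw": 1,"tx": 0.002,"ty": 0,"tz": -0.0004,"spin": 0},
    {"claw": 1,"tx": 0.003,"ty": 0,"tz": -0.0006,"spin": 0},
    {"claw": 1,"tx": 0.004,"ty": 0,"tz": -0.0008,"spin": 0},
    {"claw": 1,"tx": 0.005,"ty": 0,"tz": -0.001,"spin": 0},
    {"claw": 1,"tx": 0.006,"ty": 0,"tz": -0.0012,"spin": 0},
    {"claw": 1,"tx": 0.007,"ty": 0,"tz": -0.0014,"spin": 0},
    {"claw": 1,"tx": 0.008,"ty": 0,"tz": -0.0016,"spin": 0}
  ]
}}

```text
time: 13.22
position: [0.5821, 0.0617, 0.2133]
tool_rot: [-2.29, -2.149, -0.001]
ft_force: [-0.1, 0.7, 0.1]
grip_width: 1.002
```

The force dropped to zero, so the mandrel is over the crest. I back off and lift straight up.

{"method": "step_arm", "body": {
  "increments": [
    {"claw": 1,"tx": -0.01,"ty": 0,"tz": -0.001,"spin": 0},
    {"claw": 1,"tx": -0.03,"ty": 0,"tz": -0.004,"spin": 0},
    {"claw": 1,"tx": -0.06,"ty": 0,"tz": -0.015,"spin": 0},
    {"claw": 1,"tx": -0.08,"ty": 0,"tz": -0.045,"spin": 0},
    {"claw": 1,"tx": -0.1,"ty": 0,"tz": -0.08,"spin": 0},
    {"claw": 1,"tx": -0.13,"ty": 0,"tz": -0.105,"spin": 0},
    {"claw": 1,"tx": -0.16,"ty": 0,"tz": -0.13,"spin": 0},
    {"claw": 1,"tx": -0.2,"ty": 0,"tz": -0.14,"spin": 0}
  ]
}}

```text
time: 13.88
position: [0.5701, -0.1392, 0.3573]
tool_rot: [2.286, 2.151, 0.009]
ft_force: [2.0, -0.5, -0.2]
grip_width: 1.004
```

{"method": "step_arm", "body": {
  "increments": [
    {"claw": 1,"tx": -0.04,"ty": 0,"tz": 0,"spin": 0},
    {"claw": 1,"tx": -0.08,"ty": 0,"tz": 0,"spin": 0},
    {"claw": 1,"tx": -0.11,"ty": 0,"tz": 0,"spin": 0},
    {"claw": 1,"tx": -0.12,"ty": 0,"tz": 0,"spin": 0},
    {"claw": 1,"tx": -0.12,"ty": 0,"tz": 0,"spin": 0},
    {"claw": 1,"tx": -0.12,"ty": 0,"tz": 0,"spin": 0},
    {"claw": 1,"tx": -0.12,"ty": 0,"tz": 0,"spin": 0},
    {"claw": 1,"tx": -0.12,"ty": 0,"tz": 0,"spin": 0}
  ]
}}

```text
time: 14.55
position: [0.5625, -0.256, 0.3531]
tool_rot: [-2.287, -2.153, -0.002]
ft_force: [-0.1, 0.8, 0.1]
grip_width: 1.0
```

```bash
python3 -c "
from h import *
a=imaging.get_image('top');b=imaging.get_image('side');cv2.imwrite('pics/t6.png',a)
cv2.imwrite('pics/s6.png',np.hstack([cv2.resize(a[120:280,160:340],None,fx=2.2,fy=2.2),cv2.resize(b[130:290,160:340],None,fx=2.2,fy=2.2)]))
h=cv2.cvtColor(a,cv2.COLOR_BGR2HSV)[160:240,205:268]
m=((h[...,1]<70)&(h[...,2]<135)).astype('uint8')*255
m=cv2.morphologyEx(m,cv2.MORPH_OPEN,np.ones((3,3)))
cs=cv2.findContours(m,0,2)[0];c=max(cs,key=cv2.contourArea)+np.array([205,160])
r=cv2.minAreaRect(c);print(r)
q=ray('top',cv2.boxPoints(r),.035)[:,:2];o=np.array([.5845,.106]);M=np.array([[.0645,.998],[-.998,.0645]])
print('corners rest',((q-o)@M.T).round(3).tolist(),'centre',(q.mean(0)-o)@M.T)
a0=cv2.imread('pics/top0.png')
d=cv2.absdiff(a,a0).max(2)>40
for n,(u,v,w) in dict(cup=(234,142,10),jar=(255,142,9),resin=(297,142,9),pb=(181,266,18),mould=(144,210,26),sm=(378,221,17),tw=(350,233,22)).items(): print(n,d[v-w:v+w,u-w:u+w].sum())
"
```

```text
((230.5453643798828, 201.50204467773438), (10.761615753173828, 43.364315032958984), 2.6025619506835938)
corners rest [[0.016, 0.088], [0.018, -0.063], [-0.02, -0.063], [-0.021, 0.087]] centre [-0.00162968  0.01213912]
cup 0
jar 0
resin 0
pb 127
mould 0
sm 629
tw 1590
```

View pics/s6.png

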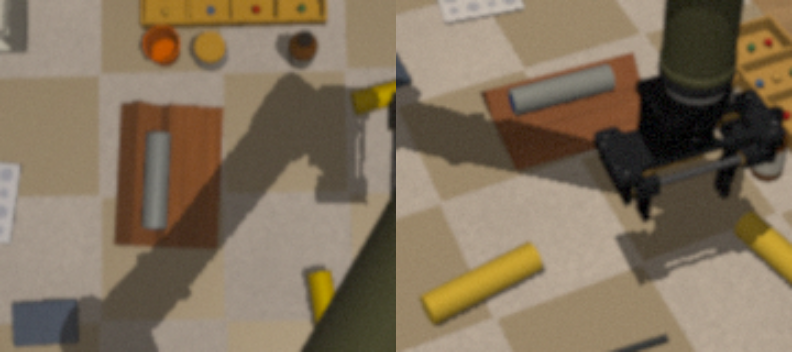

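The mandrel lies in the groove. Its centre is 1.6 mm off the bottom of the V and 12 mm along it, parallel to the rest, and the arm is clear. The power bank, small mould and tweezers show differences only because the arm or its shadow covers them.

```bash
python3 -c "
from h import *
workorder.close_job()"
```

```text
the job is handed in; nothing more can be done
```

I pushed the mandrel from its side with the open fingers. It rolled along the table, up the ramp and over the crest into the V groove, and I then backed the arm away and handed the job in.

- **Mandrel:** in the last top view its axis is about 1.6 mm from over the groove's bottom and its middle about 12 mm from the rest's middle. It is parallel to within about 0.01 rad. I took that from one picture and did not measure its height or that it had stopped moving.
- **Push force:** the wrist force read about 7 to 8 N at most at the ends of the push moves. It fell to zero as the mandrel went over the crest.
- **Bystanders:** the cup, jar, bottle and large mould show no change in the pictures. The check flagged differences at the power bank, small mould and tweezers. I put these down to the arm's shadow on the power bank and the arm covering the other two. The fingers stayed well away from all three, but I did not check their positions separately.

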